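# Coffee mill on the test table: drawer home, lid in, held at the pulse mark

### The job

Give the second-hand coffee mill its pulse test: first push its open grounds drawer straight in until it clicks fully home. Then set the loose lid down into the collar on top, its two lugs through the two notches, and twist it clockwise (seen from above) against the spring half way to the lock, so that it points at the orange marks, well short of the red marks where the lock would click. Keep gripping the lid there and finish while still holding it, and leave the other things on the table where they stand.

Things in the scene. Friction and masses are not known exactly. Their poses are not given: they have to be found in the camera images.
- mill: Cream coffee mill, fixed. Origin on the table under the collar's vertical axis; x runs from its drawer side to its back, z up. Square tower 120 x 120 mm about the axis, top at z = 143 mm. In front of it (x = -60 to -135 mm) a low steel deck 120 mm wide, top at z = 68 mm, over the drawer
- collar (a point): Centre of the dark grey collar's mouth, on the axis at z = 157.5 mm; axes as the mill's. Flange 114 mm across, 6 mm thick, hole 72 mm; under it a track for the lugs, floor at z = 143 mm. Two notches 18 mm wide in the flange, at +x and -x of the axis, out to 47 mm radius, a white mark outside each
- orange_mark (a point): One of two orange marks on the flange top, 52 mm from the axis, 33 degrees clockwise (seen from above) of the white marks: half way. The other lies opposite. Red marks 66 degrees clockwise of the white: the lock
- drawer (a joint): How far the black grounds drawer stands out, m; 0 = fully home. It slides along the mill's x, pushed in towards +x. Runs with under 2 N until about 10 mm out, where a sprung catch resists with about 5 N; past 4.5 mm the catch snaps over and pulls it home to 0
- drawer_front (a point): Centre of the drawer's flat black front face (108 mm wide, from 10 to 58 mm above the table; point at 34 mm); x points into the mill. With the drawer home it lies 145 mm in front of the collar axis, 10 mm ahead of the housing and deck edge
- lid: Loose dark lid, about 120 g, lying right way up. Origin at the centre of its underside, z up, x along grip bar and lugs; a half turn makes no difference. Plug 67 mm across (foot tapered to 62), 16 mm high; two lugs at +x and -x, 10 mm wide, 6 mm high at the bottom, to 41 mm radius; cap disc 84 mm across, z = 16 to 22 mm. Seated, the underside lies at 143 mm; with lugs stuck on the flange, at 157.5 mm
- lid_grip (a point): Middle of the lid's grip bar, on its axis, 40 mm above the underside; axes as the lid's. Bar 66 mm long (x), 16 mm wide (y), from 22 to 52 mm above the underside, a white line along its top. The bar must point at the white marks to go in
- pulse_switch (a joint): Spring switch in the collar, rad, 0 at rest. The lugs meet it after about 0.09 rad of clockwise twist and push it along: it reads the twist less 0.09, so 0.49 with the bar at the orange marks. Its spring (0.036 N m plus 0.12 N m per rad) turns a lid let go back. From 0.72 rad twist the lock's sprung balls resist; it clicks at about 1.17 rad
- tin: Bystander: round green tin, 68 mm across, 50 mm high, origin at its underside
- bowl: Bystander: white bowl, 84 mm across, 45 mm high, origin at its underside
- mug: Bystander: blue mug, 80 mm across, 90 mm high, origin at its underside
- jar: Bystander: amber glass jar with black cap, 76 mm across, 110 mm high, origin at its underside
- screwdriver: Bystander: green screwdriver lying on the table
- brush: Bystander: cleaning brush lying on the table
- scoop: Bystander: steel spoon lying on the table
Things that resemble listed ones, but are neither listed nor needed, are in the scene too. Leave any pink or turquoise look-alike of the lid alone.

How it is judged (in metres and radians):
On the way, in this order (a step that is already met when the one before it is completed fails the run):
1. the drawer is pushed home, past its catch (value of joint drawer below 0.0025 m), for 0.2 s.
2. the lid is seated in the collar, lugs through the notches (z of lid in the frame of mill between 0.138 and 0.148 m and horizontal distance between lid and collar below 0.008 m and angle between lid's own z axis and vertical below 0.1 rad), for 0.2 s.
At the end, for the whole second after the job is handed in: Drawer home within 2.5 mm; lid in the collar (underside 138 to 150 mm up, 8 mm from the axis, upright to 0.1 rad), at rest, twisted 0.40 to 0.75 rad clockwise from the white marks, pulse switch at 0.27 to 0.68 rad; the fingers hold it with over 2 N (value of joint drawer below 0.0025 m and z of lid in the frame of mill between 0.138 and 0.15 m and horizontal distance between lid and collar below 0.008 m and angle between lid's own z axis and vertical below 0.1 rad and angle between the x axis of lid and the x axis of mill, either way round between 0.4 and 0.75 rad and value of joint pulse_switch between 0.27 and 0.68 rad and angular speed of lid below 0.3 rad/s and contact force between the fingers and lid above 2 N); the arm keeps its last pose, push and grip.
It fails at once if the lid is twisted on into its lock (pulse switch past 0.85 rad) (value of joint pulse_switch above 0.85 rad).
It fails at once if a bystander is shifted by more than 30 mm (distance of any of tin, bowl, mug, jar, screwdriver, brush, scoop from where it was at the start of the episode above 0.03 m).
It also fails if it takes over 61 s, if anything falls off the work surface, if the arm or the gripper's body presses on something with over 40 N, if the wrist force passes 120 N, or if a joint passes its speed limit or range.

### The arm

A 6-joint arm with a two-finger parallel gripper is mounted at the origin on the work surface. World frame = base frame: x ahead of the robot, y to its left, z up, the work surface at z = 0. Lengths are in mm, angles in rad, forces in N, time in s.
With the tool pointing down it reaches from about 350 to 975 mm from the base axis. Payload 17.4 kg.
Tool frame: the origin (TCP) lies midway between the tips of the shut fingers; the grasp point (between the pads) lies 19 mm behind it; z points along the fingers, x is the direction in which the jaws open and shut, and the axes are right-handed (so a half turn about z gives the same grasp; the last joint's range is limited). The gripper opens to 85 mm and grips with 20 to 120 N. Pads are 22 mm wide; open, the fingers measure 114 mm over their backs; the gripper's body (76 mm by 85 mm) begins 54 mm behind the grasp point. The pads swing forward as they close: fully open they stand 13 mm farther back than shut.
Start: joints at [-1.283, 0.116, 1.442, -0, 1.584, -0.038], TCP at [216.036, -639.501, 231.303] pointing down, gripper open.
Joint ranges: [-2.83, 2.83], [-0.83, 2.19], [0.07, 2.5], [-1.14, 4.28], [0.01, 3], [-2.97, 2.97]. Speed limits (rad/s): [1.89, 1.89, 2.22, 3.14, 3.14, 3.14].

### API

Orientations are given as a unit quaternion [x, y, z, w].
In Python, from rig import r, kinematics, grab_frame, camera_model, order gives the robot as it stands. Calls block until the motion is done:
- r.move_pose(position, orientation): joint-space move of the TCP to a pose.
- r.move_straight(position, rot=None, max_speed=150, stop_force=None): straight line of the TCP; rot=None keeps the orientation; max_speed is the mean speed in mm/s. With stop_force (N) it stops when the force on the tool has changed by that much, and returns True; else False.
- r.goto_joints(angles): joint-space move.
- r.ungrasp() and r.close(force=None): open the fingers fully, or close them until they stop; force is the grip in N (None keeps the last).
- r.sleep(seconds).
- kinematics.ik(position, orientation): joint angles nearest the present ones, or None.
- r.state(): the state.
- grab_frame(name): name is "scene" or "top" or "wrist"; returns the picture (384x512x3 uint8, red, green, blue); there is no depth.
- camera_model(name): a dict with "fov_y" (degrees; the focal length in pixels is half the picture's height over the tangent of half this angle, whatever the lens; pixels are square), "cx", "cy" (the principal point, pixels), "R" (3x3) and "t" (3): a world point X has camera coordinates R X + t; the wrist camera has in their place "hand_eye" (4x4, takes a point from camera to tool coordinates, whose origin is the TCP and whose axes are the tool frame's). Camera axes: x right, y down, z forward; pixel columns grow to the right and rows downward; lengths in mm; the calibration is good to about 2 mm. A picture is of the moment at which its call begins: read the wrist's pose just before it. camera_model takes no time and is no camera call.
A pose or a line that the arm cannot do raises r.IKError and nothing moves.
- order.hand_in(): hands the job in, once; it reports no verdict.
The state is a dict: "clock": time; "joints": joint angles; "qd": joint speeds; "joint_torque": joint torques, N m; "position": TCP position; "tcp_rot": TCP orientation; "ft_force": force on the tool from outside, world axes, zero at the start; "torque": the same for the moment, N m; "width": finger opening in mm.
Only numpy, scipy, OpenCV 4.12 (cv2) and the standard library are available. Lean on these libraries where they do the work, as an engineer would, in place of code of your own. Each camera call takes 0.05 s, during which the arm holds its last target.

## Working session

There is one attempt and no reset: what is moved stays moved. The work goes in short steps, each a Python script; the robot and the scene stay as the last script left them, time stands still between calls to the robot, and variables do not carry over. Pictures are saved under pics/ and viewed, and the job is handed in when it is done.

```bash
ls; mkdir -p pics; python3 - <<'E'
from rig import r,grab_frame,camera_model
import cv2,json
for n in("scene","top","wrist"):
    cv2.imwrite(f"pics/a_{n}.png",cv2.cvtColor(grab_frame(n),cv2.COLOR_RGB2BGR)); print(n,camera_model(n))
print(r.state())
E
```

```text
pics
scene {'fov_y': 47.694723618108696, 'cx': 261.8852702901335, 'cy': 197.68812370693237, 'R': array([[ 0.83046765,  0.55704727, -0.00467184],
       [ 0.29095673, -0.44089074, -0.84909336],
       [-0.47504491,  0.70378526, -0.52822215]]), 't': array([-409.58134538,  -28.76817373, 1845.19195479])}
top {'fov_y': 49.645681116062526, 'cx': 262.8355003360204, 'cy': 196.18685415965905, 'R': array([[-1.59657895e-02, -9.99870251e-01, -2.13894480e-03],
       [-9.96603138e-01,  1.60864007e-02, -8.07676439e-02],
       [ 8.07915723e-02,  8.42159895e-04, -9.96730662e-01]]), 't': array([  -4.37096235,  475.79871894, 1502.32080711])}
wrist {'fov_y': 63.98384625985603, 'cx': 256.6081153182635, 'cy': 190.15293773854896, 'hand_eye': array([[ 9.99998427e-01, -8.56953293e-04, -1.55279262e-03,
        -1.96582906e-01],
       [ 1.32046020e-03,  9.44233524e-01,  3.29273910e-01,
        -8.53528006e+01],
       [ 1.18402649e-03, -3.29275442e-01,  9.44233171e-01,
        -1.43567209e+02],
       [ 0.00000000e+00,  0.00000000e+00,  0.00000000e+00,
         1.00000000e+00]])}
{'clock': 0.15, 'joints': array([-1.28280946e+00,  1.16384067e-01,  1.44208155e+00, -1.61944657e-05,
        1.58393832e+00, -3.78012927e-02]), 'qd': array([ 1.71390747e-05, -2.72243600e-04, -2.35838671e-03, -1.66599298e-04,
        7.66893936e-04,  3.29829248e-04]), 'joint_torque': array([-5.64730944e-04, -7.32508492e+01, -6.32852125e+01, -1.45110430e-04,
        4.93524494e-03,  4.53138557e-05]), 'position': array([ 215.99090242, -639.38780007,  230.74496708]), 'tcp_rot': array([ 8.12420819e-01, -5.83071393e-01, -3.25344165e-04, -2.42409078e-04]), 'ft_force': array([-0.53258545,  0.09295703, -0.70760783]), 'torque': array([-0.0169588 , -0.00497563, -0.02412262]), 'width': 85.42210066087158}
```

View pics/a_scene.png

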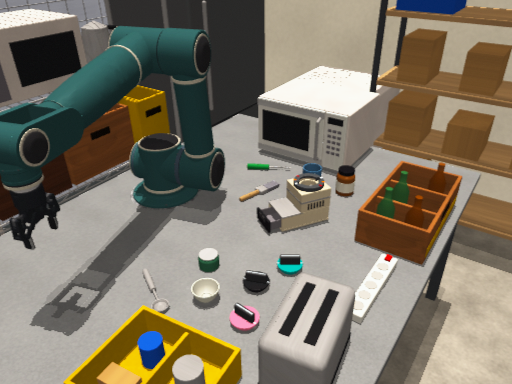

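View pics/a_top.png

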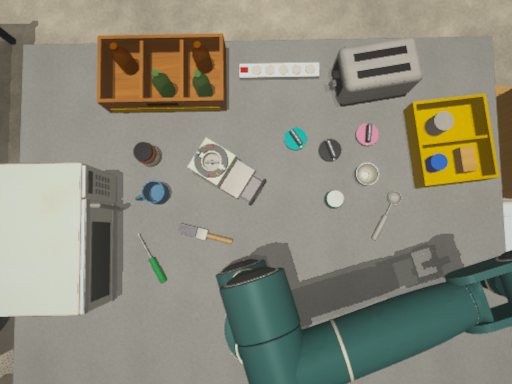

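View pics/a_wrist.png

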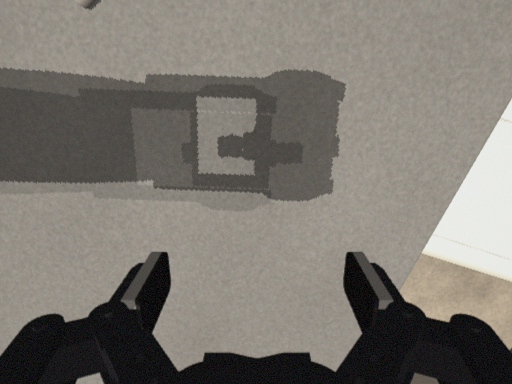

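Top view: the mill's collar is at about (212,160) and its drawer points to (258,190). There are three lid-like things: dark at (330,150), pink at (367,133) and turquoise at (296,139). The dark one fits the description, so I'll enlarge it and the mill.

```bash
cat > h.py <<'E'
import numpy as np,cv2
from scipy.spatial.transform import Rotation as Ro
from rig import r,kinematics,grab_frame,camera_model,order
def cam(n,st=None):
    c=camera_model(n); f=192/np.tan(np.radians(c['fov_y'])/2)
    K=np.array([[f,0,c['cx']],[0,f,c['cy']],[0,0,1]])
    if n=='wrist':
        H=c['hand_eye']; T=np.eye(4); T[:3,:3]=Ro.from_quat(st['tcp_rot']).as_matrix(); T[:3,3]=st['position']
        M=np.linalg.inv(T@H); return K,M[:3,:3],M[:3,3]
    return K,np.array(c['R']),np.array(c['t'])
def ray(C,uv,z):
    K,R,t=C; uv=np.atleast_2d(np.float64(uv)); o=-R.T@t
    d=np.c_[uv,np.ones(len(uv))]@np.linalg.inv(K).T@R
    return o+d*((z-o[2])/d[:,2])[:,None]
def proj(C,X):
    K,R,t=C; p=(np.atleast_2d(X)@R.T+t)@K.T; return p[:,:2]/p[:,2:]
def down(yaw): # tool z down, jaw (tool x) direction at world yaw
    return (Ro.from_euler('z',yaw)*Ro.from_euler('x',np.pi)).as_quat()
def shot(n,name):
    st=r.state(); im=cv2.cvtColor(grab_frame(n),cv2.COLOR_RGB2BGR); cv2.imwrite(f'pics/{name}.png',im); np.save(f'pics/{name}.npy',np.r_[st['position'],st['tcp_rot']]); return im,st
E
python3 - <<'E'
from h import *
im=cv2.imread('pics/a_top.png')
a=cv2.resize(im[110:210,180:300],None,fx=6,fy=6,interpolation=cv2.INTER_CUBIC);cv2.imwrite('pics/b1.png',a)
a=cv2.resize(im[110:190,280:400],None,fx=6,fy=6,interpolation=cv2.INTER_CUBIC);cv2.imwrite('pics/b2.png',a)
C=cam('top')
print(ray(C,[(330,150),(367,133),(296,139)],20),ray(C,(212,160),157),ray(C,[(236,198),(265,178)],58),ray(C,[(155,193),(146,152)],100))
E
```

```text
[[ 642.83524748 -262.93868986   20.        ]
 [ 704.37674084 -401.90270778   20.        ]
 [ 686.13863757 -138.2441401    20.        ]] [[589.12613402 156.57475774 157.        ]] [[467.57685688  83.88446121  58.        ]
 [537.79858493 -20.84300019  58.        ]] [[486.27582228 362.37407257 100.        ]
 [630.98883015 394.63687697 100.        ]]
```

View pics/b1.png

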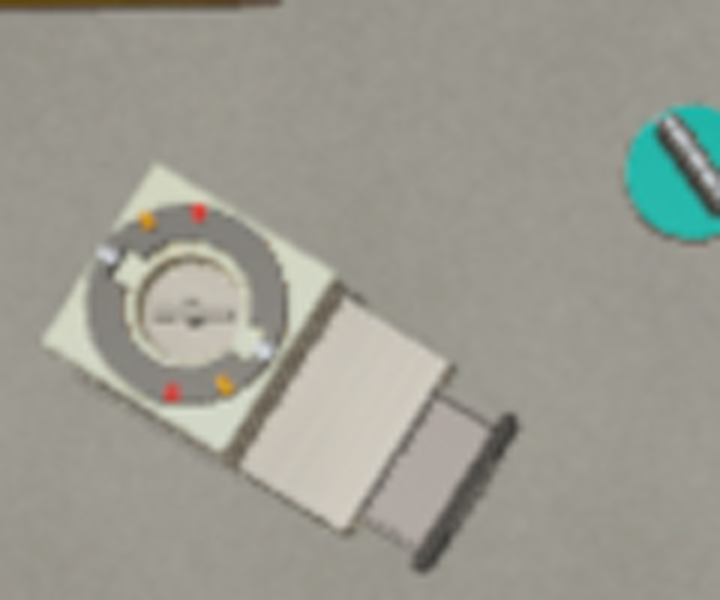

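View pics/b2.png

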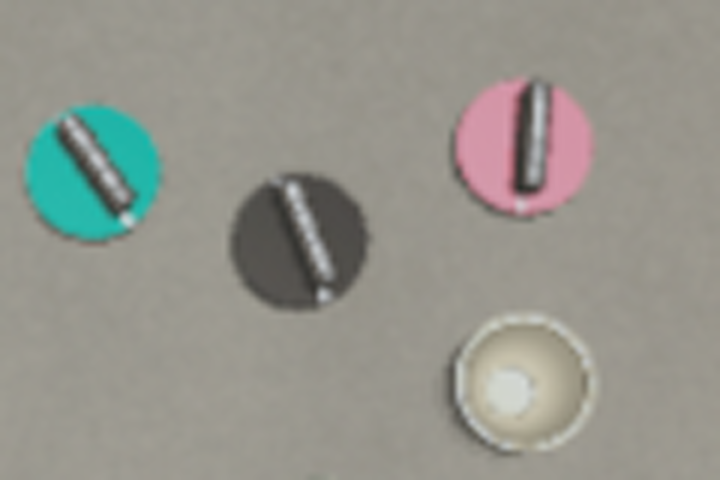

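Confirmed: the dark disc at top (330,150) is the lid. It is the only one with a dark grey cap. The mill points about 60° in yaw with its drawer open. I'll measure the mill in the top view and then take a wrist view above it.

```bash
cat >> h.py <<'E'
def blobs(im,roi,cond,amin=2):
    x0,y0,x1,y1=roi; s=im[y0:y1,x0:x1]; hsv=cv2.cvtColor(s,cv2.COLOR_BGR2HSV)
    m=cond(hsv).astype(np.uint8); n,l,st,c=cv2.connectedComponentsWithStats(m)
    return [(c[i]+[x0,y0],int(st[i,4])) for i in range(1,n) if st[i,4]>=amin]
red=lambda h:((h[...,0]<5)|(h[...,0]>174))&(h[...,1]>130)&(h[...,2]>110)
org=lambda h:(h[...,0]>9)&(h[...,0]<24)&(h[...,1]>130)&(h[...,2]>110)
E
python3 - <<'E'
from h import *
im=cv2.imread('pics/a_top.png');C=cam('top')
for f in(red,org):
    b=blobs(im,(185,125,245,185),f); X=ray(C,[p for p,a in b],157.5); print(b,X.round(1),X.mean(0).round(1))
    d=X[1]-X[0];print(np.degrees(np.arctan2(d[1],d[0])),np.linalg.norm(d))
yaw=np.radians(60);c=np.array([590,157]);ux=np.array([np.cos(yaw),np.sin(yaw)])
p=c-80*ux
r.move_pose([*p,300],down(np.radians(150)))
im,st=shot('wrist','c1');print(st['clock'],st['position'],st['joints'])
r.close(30);print(r.state()['clock'])
E
```

```text
[(array([212.5, 145. ]), 6), (array([208.4, 175.2]), 5)] [[640.  154.5 157.5]
 [537.8 168.9 157.5]] [588.9 161.7 157.5]
172.004661630435 103.18760104700817
[(array([204. , 146.5]), 4), (array([217., 174.]), 7)] [[635.4 183.2 157.5]
 [541.4 140.1 157.5]] [588.4 161.6 157.5]
-155.3619074502973 103.37132074709545
2.975 [550.11848916  87.27062493 299.90053661] [ 1.11567472e-01 -1.50993060e-01  1.59525478e+00 -6.97207184e-05
  1.69750536e+00 -2.50525316e+00]
3.7917
```

View pics/c1.png

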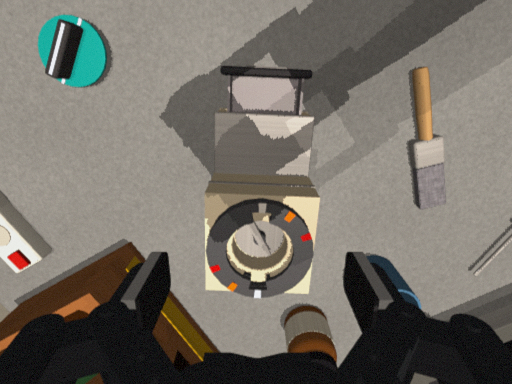

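The wrist view shows the collar centred near (260,250). Red marks are at (305,237) and (215,268), orange at (289,216) and (232,287), and the drawer front at about (267,72). The two orange and two red marks give the axis and yaw.

```bash
python3 - <<'E'
from h import *
im=cv2.imread('pics/c1.png');s=np.load('pics/c1.npy');C=cam('wrist',dict(position=s[:3],tcp_rot=s[3:]))
for f,off in((red,66),(org,33)):
    b=[x for x in blobs(im,(200,190,325,305),f) if x[1]>8]; X=ray(C,[p for p,a in b],157.5); print(b,X.round(1),X.mean(0).round(1))
    d=X[1]-X[0];print('mill yaw',(np.degrees(np.arctan2(d[1],d[0]))+off)%180,np.linalg.norm(d))
X=ray(C,[(222,72),(312,74),(267,67)],58);print(X)
E
```

```text
[(array([305.72058824, 237.05882353]), 68), (array([214.86885246, 268.29508197]), 61)] [[539.4 170.9 157.5]
 [641.6 155.1 157.5]] [590.5 163.  157.5]
mill yaw 57.240982438330306 103.33645350101217
[(array([289.23170732, 216.42682927]), 82), (array([232. , 286.3]), 60)] [[543.2 141.6 157.5]
 [637.7 184.1 157.5]] [590.4 162.8 157.5]
mill yaw 57.25239177477236 103.64064222536469
[[536.39581647 -16.56909083  58.        ]
 [446.21621909  38.32725836  58.        ]
 [488.13993261   5.15679478  58.        ]]
```

```bash
cat >> h.py <<'E'
MY=np.radians(57.25);MC=np.array([590.3,162.7]);MX=np.array([np.cos(MY),np.sin(MY)]);MYV=np.array([-MX[1],MX[0]])
def mp(x,y,z): return [*(MC+x*MX+y*MYV),z]
def inm(p): d=np.array(p[:2])-MC; return round(float(d@MX),1),round(float(d@MYV),1),round(float(p[2]),1)
E
python3 - <<'E'
from h import *
q=down(np.radians(147.25))
r.move_pose(mp(-228,0,120),q)
r.move_straight(mp(-228,0,28),max_speed=150)
h=r.move_straight(mp(-170,0,28),max_speed=70,stop_force=14);s=r.state();print(h,inm(s['position']),s['ft_force'],s['clock'])
h=r.move_straight(mp(-138,0,28),max_speed=30,stop_force=14);s=r.state();print(h,inm(s['position']),s['ft_force'],s['clock'])
im,st=shot('wrist','d1');shot('top','d1t')
E
```

```text
False (-170.2, 0.1, 27.9) [-1.02629482 -0.07430952 -0.12830046] 6.45
True (-157.1, 0.0, 27.7) [-3.70108777 -7.89571184  5.25319945] 7.05
```

View pics/d1.png

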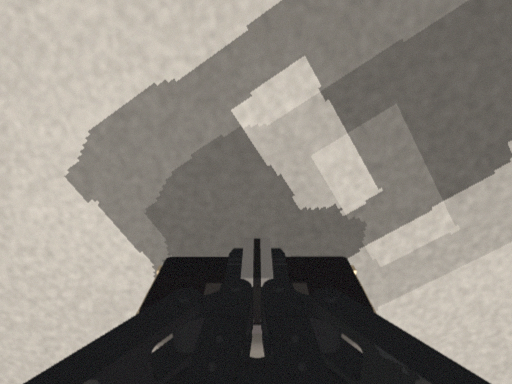

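```bash
python3 - <<'E'
from h import *
h=r.move_straight(mp(-140,0,28),max_speed=25,stop_force=18);s=r.state();print(h,inm(s['position']),s['ft_force'],s['clock'])
r.move_straight(mp(-175,0,28),max_speed=120)
r.sleep(.1)
q=down(np.radians(147.25))
r.move_straight(mp(-175,0,150),max_speed=250)
r.move_pose(mp(-80,0,300),q)
im,st=shot('wrist','d2');C=cam('wrist',st)
for f,off in((red,66),(org,33)):
    b=[x for x in blobs(im,(200,190,325,305),f) if x[1]>8]; X=ray(C,[p for p,a in b],157.5); print(X.mean(0).round(1))
    d=X[1]-X[0];print('mill yaw',(np.degrees(np.arctan2(d[1],d[0]))+off)%180)
print(r.state()['clock'])
E
```

```text
True (-157.3, 0.1, 27.5) [-1.10857244 -4.16583261  2.83664868] 7.4083
[590.4 163.1 157.5]
mill yaw 57.299991482493084
[543.1 141.6 157.5]Traceback (most recent call last):
  File "<stdin>", line 11, in <module>
IndexError: index 1 is out of bounds for axis 0 with size 1
```

View pics/d2.png

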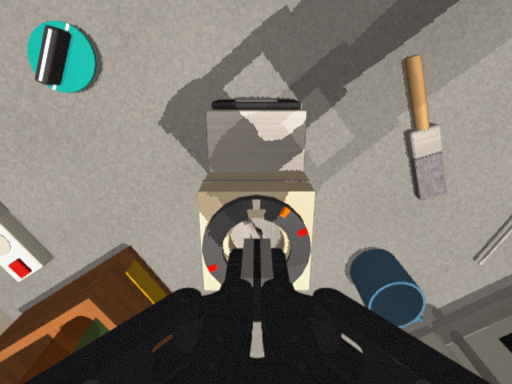

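The drawer front at (256,104) now sits against the deck edge, so it is home; I'll check the number below. Now a wrist look at the lid.

```bash
python3 - <<'E'
from h import *
s=np.load('pics/d2.npy');C=cam('wrist',dict(position=s[:3],tcp_rot=s[3:]))
print('front',[inm(x) for x in ray(C,[(256,99),(256,102)],58)],proj(C,[mp(-145,0,58),mp(-150,0,58)]))
r.ungrasp()
psi=np.radians(-72);ty=np.array([np.sin(psi),-np.cos(psi)])
r.move_pose([*(np.array([643,-263])+30*ty),250],down(psi))
im,st=shot('wrist','e1');print(st['clock'],st['joints'].round(2))
E
```

```text
front [(-147.4, 0.3, 58.0), (-144.0, 0.3, 58.0)] [[255.78138644 101.09579244]
 [255.77281342  96.74318252]]
12.7583 [-0.45  0.11  1.42  0.    1.61  0.8 ]
```

View pics/e1.png

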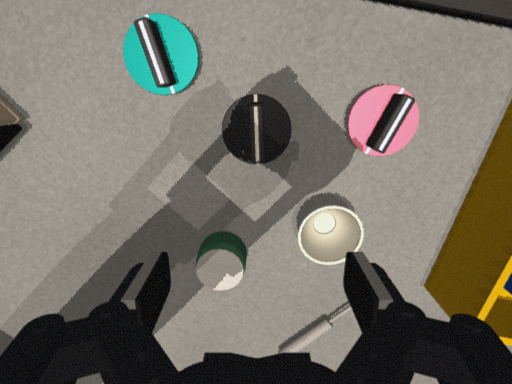

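The dark lid is at (257,128), with its white line running vertically from about (256,95) to (258,162). The turquoise one is at (160,54) and the pink at (384,120); both stay put.

```bash
python3 - <<'E'
from h import *
im=cv2.imread('pics/e1.png');s=np.load('pics/e1.npy');C=cam('wrist',dict(position=s[:3],tcp_rot=s[3:]))
g=cv2.cvtColor(im,cv2.COLOR_BGR2GRAY)
a=cv2.resize(im[80:180,205:310],None,fx=6,fy=6,interpolation=cv2.INTER_CUBIC);cv2.imwrite('pics/e2.png',a)
m=(g<38).astype(np.uint8);m[:80]=0;m[180:]=0;m[:,:205]=0;m[:,310:]=0
n,l,stt,c=cv2.connectedComponentsWithStats(m);k=1+np.argmax(stt[1:,4])
cs,_=cv2.findContours((l==k).astype(np.uint8),0,2);e=cv2.fitEllipse(cv2.convexHull(max(cs,key=cv2.contourArea)));print(e)
print('cap c z22',ray(C,e[0],22),'z19',ray(C,e[0],19))
hull=cv2.convexHull(max(cs,key=cv2.contourArea));hm=np.zeros_like(g);cv2.fillConvexPoly(hm,hull,1)
wm=(g>60)&(cv2.erode(hm,np.ones((5,5)))>0);ys,xs=np.nonzero(wm);print(len(xs),ys.min(),ys.max())
for z in(52,):
    P=ray(C,np.c_[xs,ys],z)[:,:2];mu=P.mean(0);u,sv,v=np.linalg.svd(P-mu);d=v[0];t=(P-mu)@d
    print(mu,np.degrees(np.arctan2(d[1],d[0]))%180,t.min(),t.max())
E
```

```text
((256.76409912109375, 128.99143981933594), (67.5839614868164, 68.34092712402344), 21.328481674194336)
cap c z22 [[ 646.09018938 -261.19151469   22.        ]] z19 [[ 645.6903855  -261.31923424   19.        ]]
312 97 160
[ 648.92566796 -259.3069009 ] 19.68783154510413 -34.7288686233352 34.126784510230834
```

View pics/e2.png

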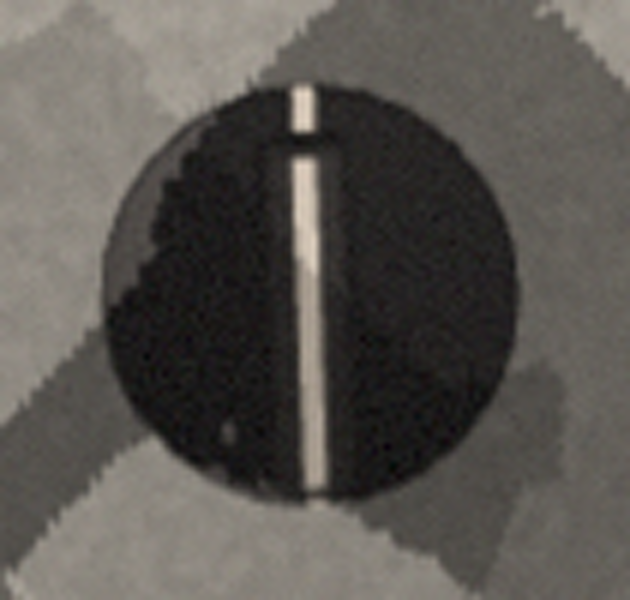

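```bash
python3 - <<'E'
from h import *
s=np.load('pics/e1.npy');C=cam('wrist',dict(position=s[:3],tcp_rot=s[3:]))
P=ray(C,[(255.9,105.6),(257.5,161.8)],52);d=P[0]-P[1];print(P,P.mean(0),np.linalg.norm(d),np.degrees(np.arctan2(d[1],d[0])),ray(C,(256.75,129.2),22))
E
```

```text
[[ 673.47112568 -251.34813859   52.        ]
 [ 615.09889227 -272.15455149   52.        ]] [ 644.28500897 -261.75134504   52.        ] 61.969544543044606 19.618287268340204 [[ 645.8496599  -261.25183619   22.        ]]
```

```bash
python3 - <<'E'
from h import *
q=down(np.radians(19.6-90));L=[645.3,-261.4]
r.move_pose([*L,110],q)
h=r.move_straight([*L,26],max_speed=80,stop_force=10);s=r.state();print(h,s['position'],s['ft_force'],s['clock'])
r.close(60);s=r.state();print(s['width'],s['position'],s['ft_force'],s['clock'])
r.move_straight([*L,130],max_speed=150)
s=r.state();print(s['width'],s['ft_force'],s['torque'],s['clock'])
shot('wrist','f1')
r.move_pose(mp(-40,0,300),down(np.radians(57.25-90)))
im,st=shot('wrist','f2');C=cam('wrist',st);print(st['clock'],st['position'],st['joints'].round(2))
for f,off in((red,66),(org,33)):
    b=[x for x in blobs(im,(150,50,370,260),f) if x[1]>15]; X=ray(C,[p for p,a in b],157.5); print(b,X.mean(0).round(1))
    if len(X)==2: d=X[1]-X[0];print('mill yaw',(np.degrees(np.arctan2(d[1],d[0]))+off)%180,np.linalg.norm(d))
E
```

```text
False [ 645.63005368 -261.54539233   26.71865776] [-0.46383184 -0.10596486  0.38623668] 14.6417
14.472288328096623 [ 645.39265957 -261.47593381   26.18578167] [-0.25642628 -0.70552967  2.26354265] 15.2833
15.008961891971484 [-0.39171047  0.07259777 -2.6007379 ] [-0.03610209 -0.02148642  0.00722778] 16.125
17.7667 [568.94908921 128.2857299  299.25617352] [ 0.18 -0.09  1.54 -0.    1.69  0.75]
[(array([308.25252525, 111.92929293]), 99), (array([206.31707317, 157.86585366]), 82)] [589.7 162.1 157.5]
mill yaw 57.30242994753172 103.39811854911945
[(array([287.89622642,  85.78301887]), 106), (array([226.9375 , 177.78125]), 32)] [590.3 163.2 157.5]
mill yaw 56.42848024804499 101.4766125819723
```

View pics/f1.png

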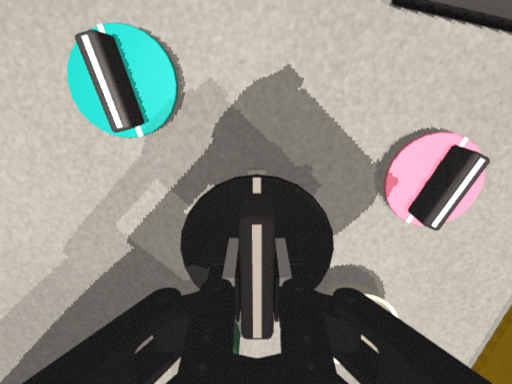

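View pics/f2.png

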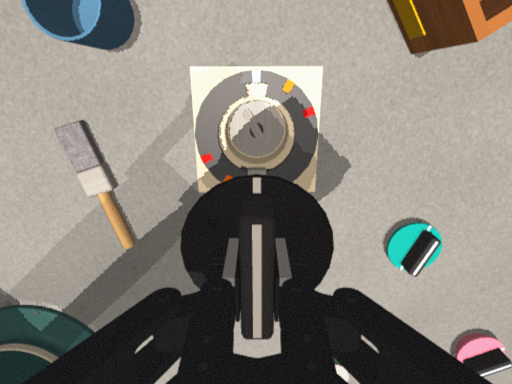

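The lid is held square between the pads, with cap edges at cols 182–332 and its far rim at row 176. The collar is clear at (257,133). I'll check the lid's offset in the hand, then go above the collar.

```bash
python3 - <<'E'
from h import *
C=cam('wrist',dict(position=np.zeros(3),tcp_rot=np.array([0,0,0,1.])))
# tool-frame: planes at tool z = 4 (cap top) and 10 (cap bottom)
for z in(4,10):print(z,ray(C,[(257,176),(182,243),(332,243),(257,339),(256.5,224)],z).round(1))
print(ray(C,[(257,339),(256.5,224)],-26).round(1), ray(C,[(256.7,339),(256.7,224)],-26).mean(0))
g=cv2.cvtColor(cv2.imread('pics/f2.png'),cv2.COLOR_BGR2GRAY);print(g[165:185,262])
E
```

```text
4 [[  0.1 -41.6   4. ]
 [-40.5  -3.8   4. ]
 [ 40.6  -3.8   4. ]
 [ -0.   62.3   4. ]
 [ -0.2 -15.1   4. ]]
10 [[  0.1 -39.8  10. ]
 [-42.2  -0.5  10. ]
 [ 42.2  -0.5  10. ]
 [ -0.   68.3  10. ]
 [ -0.2 -12.3  10. ]]
[[  0.   32.3 -26. ]
 [ -0.1 -29.4 -26. ]] [ -0.08866376   1.42893296 -26.        ]
[154 140 111  87  94 107 120 117 117 101  43  20  24  35  30  28  29  25
  33  35]
```

```bash
python3 - <<'E'
from h import *
T=np.array([589.8,162.2])+1.0*MX; q=down(np.radians(57.28-90))
r.move_pose([*T,215],q); r.sleep(.2)
s=r.state();print(s['position'],s['ft_force'])
T2=T+(T-s['position'][:2])
h=r.move_straight([*T,169],max_speed=30,stop_force=8);s=r.state();print(h,s['position'],s['ft_force'],s['torque'],s['clock'])
shot('scene','g1');shot('wrist','g2')
im=cv2.imread('pics/g1.png');cv2.imwrite('pics/g1c.png',cv2.resize(im[160:240,240:360],None,fx=6,fy=6,interpolation=cv2.INTER_CUBIC))
E
```

```text
[590.84760048 162.58804189 217.50558878] [-0.10422311  0.48705677 -1.30876696]
False [590.38919237 163.07493864 169.19640177] [-0.03352063  0.06767903  0.38558768] [ 0.08100435  0.07183889 -0.02927034] 20.1667
```

View pics/g1c.png

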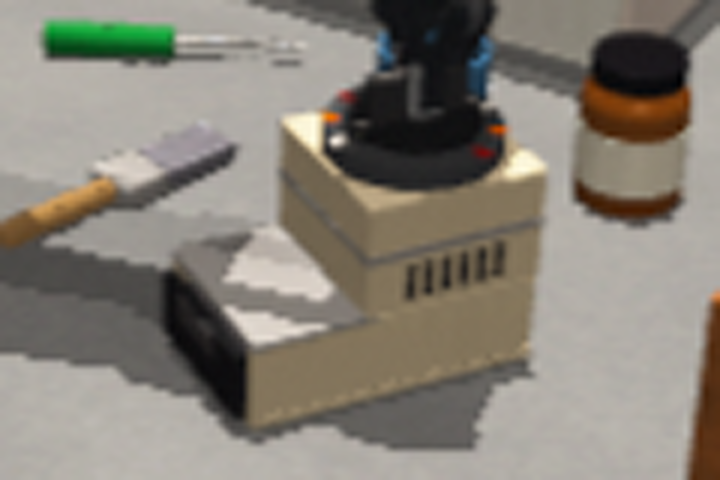

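View pics/g2.png

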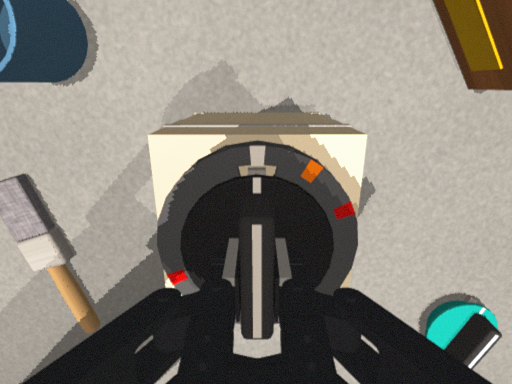

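The lid went in with no resistance (force change under 1 N). The reading z = 169.2 puts the underside at about 143 mm, and the bar lines up with the white mark at (257,157). Now the twist, in small steps with checks on force and torque.

```bash
python3 - <<'E'
from h import *
r.sleep(.25)
A=np.array([589.8,162.2])
for k in range(1,7):
    y=np.radians(57.28-5.5*k); d=np.array([np.cos(y),np.sin(y)])
    r.move_straight([*(A+d),169.2],rot=down(y-np.pi/2),max_speed=20)
    s=r.state();m=Ro.from_quat(s['tcp_rot']).as_matrix()
    print(k,np.degrees(np.arctan2(m[1,0],m[0,0])).round(2)+90,s['position'].round(2),s['ft_force'].round(1),s['torque'].round(3),round(s['width'],1),s['clock'])
    if np.abs(s['ft_force']).max()>20: print('stop');break
    if k==3: r.sleep(.1)
r.sleep(.5)
s=r.state();print(s['position'],s['ft_force'],s['torque'],s['clock'])
shot('wrist','h1');shot('scene','h2')
im=cv2.imread('pics/h2.png');cv2.imwrite('pics/h2c.png',cv2.resize(im[160:240,240:360],None,fx=6,fy=6,interpolation=cv2.INTER_CUBIC))
E
```

```text
1 51.91 [590.54 162.91 169.22] [ 0.  -0.8  0.5] [-0.152 -0.185 -0.003] 14.8 20.7667
2 46.53 [590.57 162.88 169.2 ] [ 0.9 -1.   0.1] [-0.15  -0.193  0.033] 14.7 21.0167
3 41.08 [590.62 162.83 169.19] [ 1.8 -1.2 -1. ] [-0.22  -0.304  0.007] 14.7 21.2667
4 35.53 [590.64 162.76 169.2 ] [ 2.3 -1.9 -0.1] [-0.214 -0.325  0.028] 15.0 21.6167
5 30.08 [590.69 162.7  169.2 ] [ 2.1 -1.7 -0.1] [-0.258 -0.415  0.047] 14.8 21.8667
6 24.599999999999994 [590.71 162.56 169.16] [ 2.2 -1.3 -0.5] [-0.363 -0.417  0.107] 14.8 22.1167
[590.72259537 162.57242015 169.21261672] [ 1.7349308  -2.11915097 -0.50248866] [-0.41574207 -0.43425711  0.06858018] 22.6167
```

View pics/h1.png

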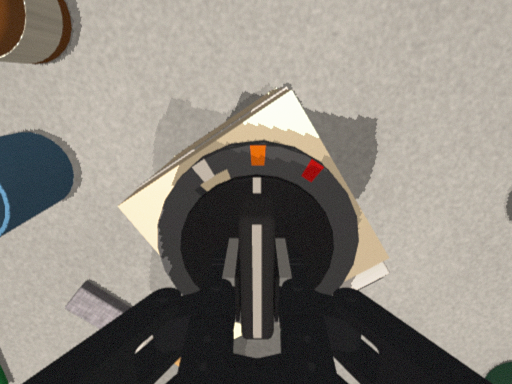

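View pics/h2c.png

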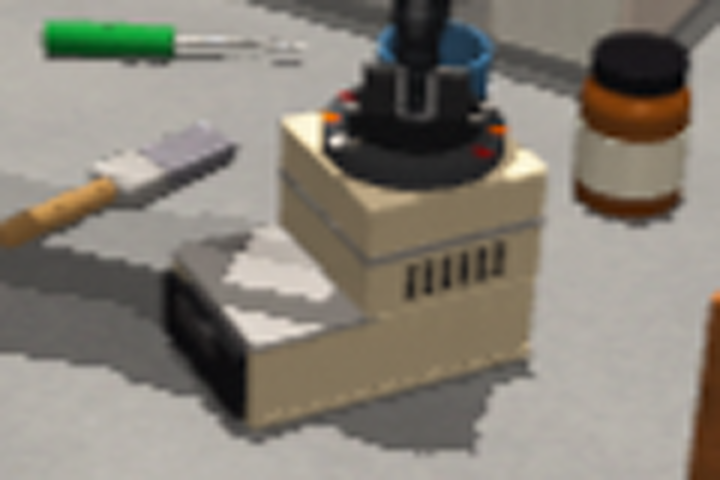

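The lid's white line at (257,185) now points straight at the orange mark at (258,155). The red mark at (313,170) is well clear and the drawer is still home, so I'm handing in.

```bash
python3 - <<'E'
from h import *
s=r.state();print(s['width'],s['qd'].round(4),s['clock'])
order.hand_in()
E
```

```text
15.05848388486298 [-0.0009 -0.001   0.0009 -0.0007  0.0013  0.0004] 22.7167
the job is handed in; nothing more can be done
```

I handed the job in at 22.7 s. The drawer is home and the lid is in the collar, held with its bar at the orange mark; no verdict came back.

- **Drawer:** I pushed it in until a firm stop. Afterwards its front face measured 144–147 mm from the collar axis, against 145 mm for fully home, and the last scene picture still showed it closed. The camera alone can't resolve the 2.5 mm tolerance; I took it as home because a second push stopped at the same place.
- **Lid seating:** I gripped the dark lid at 60 N. It went through the notches with under 1 N of resistance, and its underside sits at about 143 mm.
- **Twist:** The wrist turned 32.7° (about 0.57 rad) clockwise. The last wrist picture shows the lid's white line on the orange mark, with the red mark well clear. The last torque readings about the tool axis were 0.07–0.11 N m, which fits the roughly 0.095 N m expected from the spring.
- **Grip at hand-in:** The fingers were closed on the bar at 15.1 mm (nominal 16 mm), the arm was still, and the side forces on the tool were about 2 N.
- **Disagreements and gaps:** The collar axis came out up to about 2 mm apart between the camera views. One orange-mark reading was off because the lid partly hid that mark, so I used the red marks there. I did not re-measure the bystanders at the end. The last views showed no sign of contact with any of them, and I left the pink and turquoise look-alikes alone.

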